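# Tamp the broken concrete level in the sample tray

## Robot

A 7-joint arm with a two-finger parallel gripper is mounted at the origin on the work surface. World frame = base frame: x ahead of the robot, y to its left, z up, the work surface at z = 0. Lengths are in mm, angles in rad, forces in N, time in s.
With the tool pointing down it reaches from about 400 to 875 mm from the base axis. Payload 4.4 kg.
Tool frame: the origin (TCP) lies at the very end of the fingers, on their centre line; the grasp point (between the pads) lies 19 mm behind it; x points along the fingers, z is the direction in which the jaws open and shut, and the axes are right-handed (so a half turn about x gives the same grasp; the last joint's range is limited). The gripper opens to 85 mm and grips with 20 to 120 N. Pads are 22 mm wide; open, the fingers measure 114 mm over their backs; the gripper's body (76 mm by 85 mm) begins 54 mm behind the grasp point. The pads swing forward as they close: fully open they stand 13 mm farther back than shut.
Start: joints at [1.254, 0.628, 0.038, 1.517, -0.027, 0.996, -0.02], TCP at [161.344, -629.671, 231.313] pointing down, gripper open.
Joint ranges: [-3.06, 3.06], [-0.37, 2.12], [-1.25, 1.32], [0.18, 2.47], [-1.1, 4.24], [0.23, 1.98], [-2.94, 2.94]. Speed limits (rad/s): [2.57, 2.57, 3.14, 3.14, 3.14, 3.14, 3.14].

## Interface

Orientations are given as a unit quaternion [x, y, z, w].
In Python, from workcell import robot gives the robot as it stands. The module is installed in compiled form; this text tells all that it offers.
- The arm moves only by the shell command python3 -m jog 'ROWS' [OPENING] [FORCE]. ROWS is JSON, a list that holds one entry, the list of rows, each a list of 6 numbers: the shift along the world's x, y, z in mm, then the turn, a rotation vector about the world's x, y, z in rad. In form: [[[tx, ty, tz, wx, wy, wz], ...]]. A call has 1 to 20 rows; each row is the pose to reach, as a shift and turn from the pose commanded when the call began; what a row does not reach only later rows make up. A row lasts 1/10 s, in which the tool goes at most 50 mm and 8.59 degrees, less where a joint would pass 70% of its speed; a pose out of reach is approached as far as the arm can. A call with a gripper value outside its range is refused whole. OPENING is the closure in counts, from 0 (fully open) to 255 (shut), set as the call begins (- or left out, the last holds). The fingers move at their own pace and stop on an object; FORCE is the grip in N (left out, the last holds). Time passes only in rows, so rows that repeat a pose let the fingers close. It gives the time, the measured TCP pose, the force and the opening at its end, in the units of the state.
- robot.get_state(): the state, without advancing time (a new reading comes with each control period).
- robot.read_camera(name): name is "scene" or "top"; returns (picture, depth): 480x640x3 uint8, blue, green, red; 480x640 float32, mm along the optical axis (not along the pixel's ray), 0 where there is no reading.
- robot.camera_params(name): a dict with "fov_y" (degrees; the focal length in pixels is half the picture's height over the tangent of half this angle, whatever the lens; pixels are square), "cx", "cy" (the principal point, pixels), "R" (3x3) and "t" (3): a world point X has camera coordinates R X + t. Camera axes: x right, y down, z forward; pixel columns grow to the right and rows downward; lengths in mm; the calibration is good to about 2 mm. A picture is of the moment at which its call begins. camera_params takes no time and is no camera call.
- robot.sign_off(): hands the job in, once; it reports no verdict.
Trained networks look in the newest picture that a camera, given by its name, has taken for a name from the list of things; names that differ only in an ending like _2 or _b are one class to them, and where a whole thing is asked for, a point or a joint stands for the part that bears it (a point fixed in the world has none). Each returns a list of dicts, best first, with "confidence" (0 to 1); they miss things now and then, are a little off and sometimes report something else, mostly with a low value. They report only what shows in the picture. A call takes as long as a camera call.
- robot.search_frame(camera, query): "bbox" ([centre column, centre row, width, height] in pixels, round what is visible of it).
The state is a dict: "clock": time; "joint_positions": joint angles; "qvel": joint speeds; "effort": joint torques, N m; "ee_pos": TCP position; "tool_rot": TCP orientation; "wrist_force": force on the tool from outside, world axes, zero at the start; "moment": the same for the moment, N m; "opening": opening from 0.0 (shut) to 1.0 (fully open).
Only numpy, scipy, OpenCV 4.12 (cv2) and the standard library are available. Lean on these libraries where they do the work, as an engineer would, in place of code of your own. Each camera call takes 0.05 s, during which the arm holds its last target. There are 200 camera calls.

## Task

Pick up the hand tamper and tamp the broken concrete down in the steel tray until every piece lies flat in one layer and none leans up the sides. Then bed it firmly, working from the left half of the tray (the robot's left) to the right half: in each, press with the sole level at about 15 N and hold for a second; the pieces are brittle, so never push or knock on them or the tray with more than 30 N, nor touch them with the gripper. Stand the tamper back upright in its blue rest and leave the other things on the bench where they are.

Things in the scene. Friction and masses are not known exactly. Their poses are not given: they have to be found in the camera images.
- tray: the stainless steel sample tray, fixed to the bench, 126 x 196 x 48 mm outside, 120 (x) x 190 (y) mm inside, walls 3 mm with a rolled rim bead 6 mm thick on the outer edge, floor 3 mm thick; origin at the centre of its underside, y along its long side to the robot's left, z up
- rest: the blue plastic tool rest, fixed to the bench: a plate 96 (x) x 110 (y) mm, 4 mm thick, with a lip 5 mm wide and 9 mm high all round (86 x 100 mm inside); origin at the centre of its underside
- rest_centre (a point): the middle of the upper face of the tool rest's plate, where the tamper's sole stands
- tamper: the hand tamper, about 0.47 kg, standing upright on the tool rest: flat steel sole below, thin round steel stem, square wooden grip 28 x 28 mm that runs from 94 to 190 mm above the sole's underside (sides along the tamper's own x and y); origin at the centre of the sole's underside, z up along the stem. The sole, 56 mm (x) x 70 mm (y), overhangs the stem
- tamper_foot: the tamper's flat steel sole, 56 (x) x 70 (y) x 8 mm, one piece with the tamper; origin at the centre of its underside
- slab_a: broken concrete piece, a grey angular chunk about 58 (x) x 33 (y) mm and roughly 14 to 25 mm thick, with a flat lower face (local -z) and an uneven, sloping upper face; origin 10 mm above the lower face, near its middle. Starts leaning: its -x end stands on the tray floor, its +x end leans up against a side of the tray and stands just above the rim, origin 28 mm above the tray's underside (13 mm when flat).
- slab_b: broken concrete piece, a grey angular chunk about 58 (x) x 33 (y) mm and roughly 14 to 25 mm thick, with a flat lower face (local -z) and an uneven, sloping upper face; origin 10 mm above the lower face, near its middle. Starts leaning: its -x end stands on the tray floor, its +x end leans up against a side of the tray and stands just above the rim, origin 28 mm above the tray's underside (13 mm when flat).
- slab_c: broken concrete piece, a grey angular chunk about 58 (x) x 33 (y) mm and roughly 14 to 25 mm thick, with a flat lower face (local -z) and an uneven, sloping upper face; origin 10 mm above the lower face, near its middle. Starts leaning: its -x end stands on the tray floor, its +x end leans up against a side of the tray and stands just above the rim, origin 28 mm above the tray's underside (13 mm when flat).
- slab_d: broken concrete piece, a grey angular chunk about 58 (x) x 33 (y) mm and roughly 14 to 25 mm thick, with a flat lower face (local -z) and an uneven, sloping upper face; origin 10 mm above the lower face, near its middle. Starts leaning: its -x end stands on the tray floor, its +x end leans up against a side of the tray and stands just above the rim, origin 28 mm above the tray's underside (13 mm when flat).
- lump_a: broken concrete piece, a grey angular chunk about 34 x 31 mm and roughly 16 to 30 mm thick, with a flat lower face (local -z) and an uneven, sloping upper face; origin 10 mm above the lower face, near its middle. Starts lying flat on the tray floor (origin 13 mm above the tray's underside). The height at which the sole comes to bear on the flat bed differs from spot to spot by up to 15 mm; there it is rigid.
- lump_b: broken concrete piece, a grey angular chunk about 34 x 31 mm and roughly 16 to 30 mm thick, with a flat lower face (local -z) and an uneven, sloping upper face; origin 10 mm above the lower face, near its middle. Starts lying flat on the tray floor (origin 13 mm above the tray's underside). A leaning slab slips flat at a few newtons when the level sole pushes its raised end down.
- lump_c: broken concrete piece, a grey angular chunk about 34 x 31 mm and roughly 16 to 30 mm thick, with a flat lower face (local -z) and an uneven, sloping upper face; origin 10 mm above the lower face, near its middle. Starts lying flat on the tray floor (origin 13 mm above the tray's underside).
- flask_a: bystander: conical glass flask, 76 mm wide, 118 mm tall; its origin is at its underside
- flask_b: bystander: another such conical flask; its origin is at its underside
- amber_bottle: bystander: brown glass bottle with a blue cap, 72 mm wide, 155 mm tall; its origin is at its underside
- white_jar: bystander: clear jar with a white cap, 60 mm wide, 75 mm tall; its origin is at its underside
- tub: bystander: pale blue plastic tub with a white cap, 90 mm wide, 85 mm tall; its origin is at its underside
- spatula: bystander: steel scraper with a wooden handle, 150 mm long, lying flat on the bench; its origin is at its underside

How it is judged:
By the outcome, as a careful person would: the job done as asked, in the order asked, and still so for the second after the job is handed in, with the robot touching nothing.
It also fails if it takes over 72 s, if anything falls off the work surface, if the arm or the gripper's body presses on something with over 40 N, if the wrist force passes 120 N, or if a joint passes its speed limit or range.

## Working session

There is one attempt and no reset: what is moved stays moved. The work goes in short steps, Python scripts to look and compute and a shell command to move; the robot and the scene stay as the last step left them, time stands still between calls to the robot, and variables do not carry over. Pictures are saved under pics/ and viewed, about 8 in all and at most 12, crops included, and the job is handed in when it is done.

```bash
mkdir -p pics; cat > h.py <<'E'
import numpy as np, cv2
from workcell import robot
def cam(n):
    p=robot.camera_params(n); f=240/np.tan(np.radians(p['fov_y'])/2)
    return f,p['cx'],p['cy'],np.array(p['R']),np.array(p['t'])
def cloud(n,d):
    f,cx,cy,R,t=cam(n); v,u=np.mgrid[:480,:640]
    P=np.stack([(u-cx)/f*d,(v-cy)/f*d,d],-1)
    return (P-t)@R
def px(n,X):
    f,cx,cy,R,t=cam(n); c=R@np.array(X,float)+t; return f*c[0]/c[2]+cx,f*c[1]/c[2]+cy
E
python3 - <<'E'
from h import *
s=robot.get_state(); print(s)
for n in("scene","top"):
    im,d=robot.read_camera(n); cv2.imwrite(f'pics/{n}0.png',im); np.save(f'{n}0.npy',d)
    C=cloud(n,d); f,cx,cy,R,t=cam(n);print(n,f,-R.T@t,R[2])
    for q in("tray","rest","tamper","tamper_foot","slab_a","lump_a","flask_a","amber_bottle","white_jar","tub","spatula"):
        for r in robot.search_frame(n,q)[:5]:
            if r['confidence']<.3: continue
            u,v=np.round(r['bbox'][:2]).astype(int); print(q,round(r['confidence'],2),np.round(r['bbox']),np.round(C[v,u]))
E
```

```text
{'clock': 0.0, 'joint_positions': array([ 1.25421723,  0.62935449,  0.03844706,  1.51839219, -0.02702299,
        0.99633512, -0.01997418]), 'qvel': array([-3.41641343e-05, -1.84252922e-03, -1.46620937e-03,  1.23155747e-03,
       -5.33868173e-04, -1.49947957e-03, -5.09707534e-04]), 'effort': array([-3.63672689e-04, -5.63413882e+01,  1.22676082e+00, -1.93448049e+01,
        1.12060021e-02,  1.04772786e-02, -3.97123102e-06]), 'ee_pos': array([ 161.17194174, -629.02745461,  230.37605606]), 'tool_rot': array([ 0.4339655 ,  0.55915964, -0.43311706,  0.55805381]), 'wrist_force': array([ 0.87417849,  0.16367292, -0.04514842]), 'moment': array([ 0.00227482, -0.06009983,  0.03898213]), 'opening': 0.9965252743499504}
scene 486.9207230647438 [1370.69766459   -4.65958076  867.75190688] [-0.69052927  0.07821294 -0.71906333]
tray 0.69 [206. 235.  97.  56.] [ 479. -170.    1.]
tray 0.35 [277. 222.  27.  43.] [449.  10.   4.]
rest 0.83 [352. 242.  51.  26.] [549. 190.  15.]
tamper 0.97 [352. 212.  30.  71.] [540. 184. 107.]
tamper_foot 0.66 [350. 240.  33.  19.] [541. 186.  15.]
tamper_foot 0.37 [3
[... 1140 characters left out ...]
 35.]
slab_a 0.59 [479. 312.  28.  33.] [ 509. -219.   37.]
lump_a 0.79 [440. 304.  21.  18.] [ 517. -148.   30.]
lump_a 0.59 [467. 347.  21.  17.] [ 443. -202.   28.]
lump_a 0.56 [462. 298.  18.  11.] [ 534. -191.   20.]
lump_a 0.4 [423. 170.  36.  44.] [762. -93.  70.]
flask_a 0.8 [346. 166.  38.  50.] [752.  53.  79.]
flask_a 0.67 [425. 170.  37.  46.] [762. -96.  71.]
flask_a 0.64 [467. 348.  15.  16.] [ 441. -203.   26.]
amber_bottle 0.93 [255. 157.  40.  50.] [739. 219. 115.]
amber_bottle 0.73 [262. 283.  38.  32.] [522. 189.  28.]
white_jar 0.94 [497. 188.  43.  36.] [ 739. -232.   74.]
tub 0.76 [121. 279.  63.  50.] [498. 434.  82.]
spatula 0.95 [358. 333.  37.  85.] [449.  -1.   5.]
```

```bash
python3 - <<'E'
import cv2,numpy as np
a=cv2.imread('pics/top0.png')
c=cv2.resize(a[240:380,220:520],(800,373),interpolation=3)
b=cv2.imread('pics/scene0.png')[180:270,160:400]
b=cv2.resize(b,(600,225),interpolation=3)
o=np.zeros((600,800,3),np.uint8);o[:373]=c;o[374:599,:600]=b
cv2.imwrite('pics/c0.png',o)
from h import *
d=np.load('top0.npy');C=cloud('top',d);P=C.reshape(-1,3)
# tray rim
def sel(lo,hi):return P[np.all((P>lo)&(P<hi),1)]
r=sel([380,-320,44],[620,-30,60]); x=r[:,:2]; print('rim',len(x),r.min(0),r.max(0))
np.save('rim.npy',x)
print(cv2.minAreaRect(x.astype(np.float32)))
g=sel([450,100,185],[620,260,205]);print('grip top',len(g),g.mean(0),g.min(0),g.max(0),cv2.minAreaRect(g[:,:2].astype(np.float32)))
g=sel([430,80,7],[650,280,11.5]);print('lip/foot',len(g),cv2.minAreaRect(g[:,:2].astype(np.float32)),g[:,2].mean())
g=sel([430,80,11.5],[650,280,22]);print('foot',len(g),cv2.minAreaRect(g[:,:2].astype(np.float32)),np.percentile(g[:,2],[5,50,95]))
g=sel([430,80,3],[650,280,15]);print('rest',len(g),cv2.minAreaRect(g[:,:2].astype(np.float32)))
E
```

```text
rim 1510 [ 406.77506954 -272.65065474   44.00145569] [593.74389202 -42.15041099  54.24785807]
((500.0902404785156, -157.6729736328125), (201.88047790527344, 131.9158935546875), 71.16374969482422)
grip top 304 [528.38213507 191.83921177 191.84652815] [514.06252174 177.74142701 185.04362846] [543.90341828 207.65684053 197.38052644] ((529.0209350585938, 192.2606201171875), (28.017793655395508, 28.091941833496094), 82.02911376953125)
lip/foot 763 ((512.3193969726562, 189.43832397460938), (109.6679458618164, 133.9705810546875), 86.75833129882812) 9.133953687198606
foot 276 ((530.7152709960938, 184.01199340820312), (96.99710845947266, 98.67996978759766), 15.465644836425781) [11.55598159 13.09773812 20.27372219]
rest 1905 ((540.2782592773438, 180.171142578125), (198.33969116210938, 219.528076171875), 89.81011199951172)
```

View pics/c0.png

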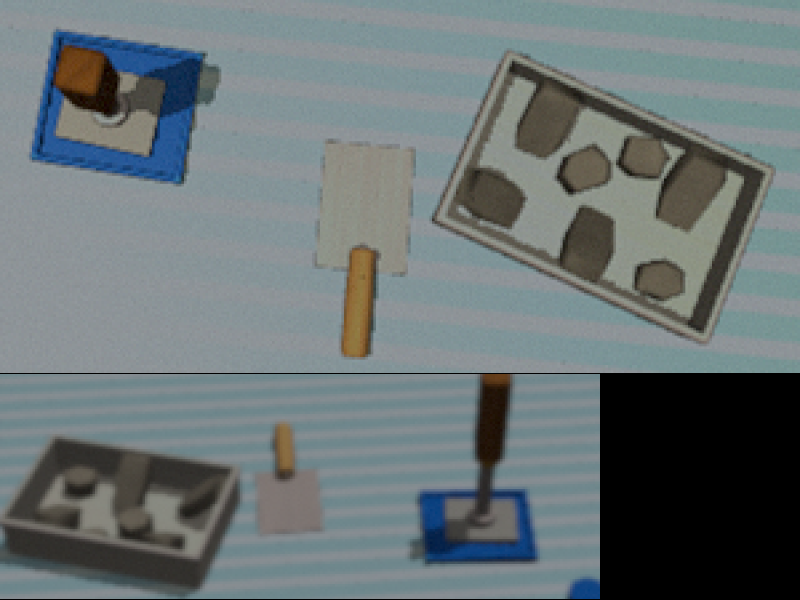

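```bash
cat >> h.py <<'E'
from scipy.spatial.transform import Rotation as Ro
TC=np.array([500.1,-157.7,0]); TY=np.radians(-18.84)
def tray(P): return (P-TC)@Ro.from_euler('z',TY).as_matrix()
def untray(p): return Ro.from_euler('z',TY).as_matrix()@np.array(p,float)+TC
def hmap(d):
    p=tray(cloud('top',d).reshape(-1,3)); p=p[(abs(p[:,0])<66)&(abs(p[:,1])<101)&(d.ravel()>0)]
    print('rows x from +65 (far) down, cols y from +95 (left) to -95')
    print('      '+' '.join('%3d'%y for y in range(95,-96,-10)))
    for x in range(65,-66,-10):
        print('%4d: '%x+' '.join('%3d'%(np.percentile(q,85) if len(q:=p[(abs(p[:,0]-x)<5)&(abs(p[:,1]-y)<5),2]) else -1) for y in range(95,-96,-10)))
E
python3 - <<'E'
from h import *
d=np.load('top0.npy'); hmap(d)
im=cv2.imread('pics/top0.png')
print('tool axes\n',Ro.from_quat(robot.get_state()['tool_rot']).as_matrix().round(3))
f,cx,cy,R,t=cam('top')
def hit(u,v,z):
    r=R.T@np.array([(u-cx)/f,(v-cy)/f,1]);o=-R.T@t;return o+r*(z-o[2])/r[2]
s=2.6667
for q,z in (([(57,30),(205,52),(183,183),(33,158)],9),([(57,135),(152,155),(163,82)],12)):
    w=[hit(u/s+220,v/s+240,z)[:2] for u,v in q]; w=np.array(w);print(w.round(),'mean',w.mean(0).round(1),'mid02',((w[0]+w[2])/2).round(1))
    e=np.diff(w,axis=0);print(np.degrees(np.arctan2(e[:,1],e[:,0])).round(1),np.linalg.norm(e,axis=1).round())
# blue mask
hsv=cv2.cvtColor(im,cv2.COLOR_BGR2HSV);m=((hsv[...,0]>100)&(hsv[...,0]<125)&(hsv[...,1]>130))
m[:, :220]=0;m[:,310:]=0;m[:250]=0;m[330:]=0
v,u=np.nonzero(m);w=np.array([hit(a,b,9)[:2] for a,b in zip(u,v)],np.float32);print('rest',len(w),cv2.minAreaRect(w))
E
```

```text
rows x from +65 (far) down, cols y from +95 (left) to -95
       95  85  75  65  55  45  35  25  15   5  -5 -15 -25 -35 -45 -55 -65 -75 -85 -95
  65:  47  47  47  47  47  48  46  46  47  47  46  46  47  48  48  47  47  47  46  46
  55:  47  17  20  47  49  47  39  10  25  15  23  34  21  29  46  49  48  38  26  46
  45:  48   3  34  48  49  48   4   3   3   3  19  21  20  20  50  51  50  46   2  45
  35:  46   2   3  40  38  37  31   3   5   3  20  21  20  28  44  45  44  43   3  45
  25:  47   4   3  30  31  30  22  28  32  32  12  18  19  23  38  39  37  25   3  45
  15:  47   4   3  21  21  20   7  29  31  32   4   3   4   4  31  30  29   4   3  46
   5:  47   3   4   4   3   3   3  28  31  31   3   3   3   3  21  23  21   3   3  44
  -5:  46   3   2   4   3   4   4  13  24   4  13   3   2   3   3   3   3   2   3  44
 -15:  48   4  40  35  18   3   3   3   2  23  23  23   3   2   3   4   3   3   3  46
 -25:  46  51  45  35  28  18   3   2   3  31  31  30   5   2   4  24  24  26   3  45
 -35:  47  49  45  35  25  17   3   4  27  41  40  39  32   4  19  25  26  26   4  46
 -45:  47  48  41  33  24  13   4   2  35  48  48  49   4   3  12  25  25  22   2  45
 -55:  48   4   4   3   3   3   3   4  38  49  47  48   2   3   5   4   4   3   4  46
 -65:  47  47  46  47  47  47  46  47  47  47  48  47  47  47  47  46  48  46  47  46
tool axes
 [[ 0.     0.969  0.248]
 [-0.     0.248 -0.969]
 [-1.     0.     0.   ]]
[[582. 238.]
 [577. 129.]
 [481. 134.]
 [488. 243.]] mean [532.  186.3] mid02 [531.6 186.4]
[-92.7 176.8  86.4] [109.  96. 109.]
[[506. 228.]
 [498. 159.]
 [551. 157.]] mean [518.5 181.1] mid02 [528.6 192.3]
[-96.   -1.9] [70. 53.]
rest 1512 ((531.8334350585938, 188.7433624267578), (109.11279296875, 94.95170593261719), 86.64340209960938)
```

```bash
python3 -m jog '[[[32,38,10,0,0,0.06],[64,76,20,0,0,0.12],[96,114,20,0,0,0.18],[128,152,20,0,0,0.24],[160,190,20,0,0,0.3],[191,228,20,0,0,0.36],[223,266,20,0,0,0.42],[255,304,20,0,0,0.48],[287,342,20,0,0,0.54],[319,380,20,0,0,0.6],[324,424,20,0,0,0.66],[329,468,20,0,0,0.72],[334,512,20,0,0,0.78],[339,556,20,0,0,0.84],[344,600,20,0,0,0.9],[349,644,20,0,0,0.96],[354,688,20,0,0,1.02],[359,732,20,0,0,1.08],[364,776,20,0,0,1.14],[367,822,20,0,0,1.18]]]' 0; python3 - <<'E'
from h import *
print(robot.get_state()['joint_positions'].round(2))
im,d=robot.read_camera('scene'); c=im[110:270,250:450]; cv2.imwrite('pics/s1.png',cv2.resize(c,(750,600),interpolation=3))
E
```

```text
clock: 3.2
ee_pos: [528.8, 193.6, 251.5]
tool_rot: [0.049, 0.705, -0.049, 0.706]
wrist_force: [0.2, 0.4, 0.2]
opening: 1.0
[-0.16  0.5  -0.37  1.73  0.22  0.95 -0.75]
```

View pics/s1.png

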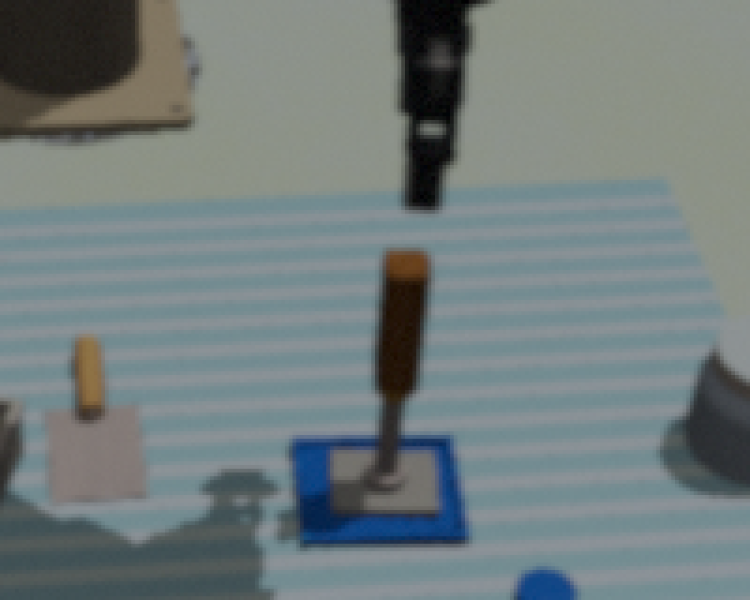

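```bash
python3 -m jog '[[[0,-1.5,-15,0,0,0],[0,-1.5,-32,0,0,0],[0,-1.5,-49,0,0,0],[0,-1.5,-66,0,0,0],[0,-1.5,-82,0,0,0],[0,-1.5,-96,0,0,0],[0,-1.5,-107,0,0,0],[0,-1.5,-115,0,0,0],[0,-1.5,-115,0,0,0],[0,-1.5,-115,0,0,0]]]' && python3 -m jog '[[[0,0,0,0,0,0],[0,0,0,0,0,0],[0,0,0,0,0,0],[0,0,0,0,0,0],[0,0,0,0,0,0],[0,0,0,0,0,0],[0,0,0,0,0,0],[0,0,0,0,0,0],[0,0,0,0,0,0],[0,0,0,0,0,0]]]' 255 100
```

```text
clock: 4.25
ee_pos: [528.6, 190.9, 136.6]
tool_rot: [0.05, 0.705, -0.049, 0.706]
wrist_force: [-0.5, 0.5, 0.0]
opening: 1.003
clock: 5.25
ee_pos: [528.6, 190.9, 136.7]
tool_rot: [0.05, 0.705, -0.049, 0.706]
wrist_force: [1.2, -0.6, 6.0]
opening: 0.313
```

```bash
python3 -m jog '[[[0,0,3,0,0,0],[0,0,10,0,0,0],[0,0,25,0,0,0],[0,0,45,0,0,0],[0,0,65,0,0,0],[0,0,80,0,0,0],[0,0,90,0,0,0],[0,0,95,0,0,0],[0,0,95,0,0,0],[0,0,95,0,0,0]]]' && python3 - <<'E'
from h import *
s=robot.get_state();print(s['wrist_force'],s['moment'],s['ee_pos'])
im,d=robot.read_camera('scene'); np.save('s2.npy',d);cv2.imwrite('pics/s2f.png',im); c=im[110:270,250:450]; cv2.imwrite('pics/s2.png',cv2.resize(c,(750,600),interpolation=3))
im,d=robot.read_camera('top'); np.save('t2.npy',d);cv2.imwrite('pics/t2f.png',im)
P=cloud('top',d).reshape(-1,3)
g=P[np.all((P>[450,100,90])&(P<[620,290,135]),1)]
print('foot top',len(g),np.percentile(g,[2,50,98],0),cv2.minAreaRect(g[:,:2].astype(np.float32)))
E
```

```text
clock: 6.25
ee_pos: [527.8, 190.5, 230.5]
tool_rot: [0.049, 0.706, -0.05, 0.705]
wrist_force: [-0.2, -0.4, -4.8]
opening: 0.312
[-0.17667281 -0.3508568  -4.75362024] [-0.03448804  0.02927426 -0.01475815] [527.78951506 190.53912665 230.54562914]Traceback (most recent call last):
  File "<stdin>", line 7, in <module>
    return _quantile_unchecked(
        a, q, axis, out, overwrite_input, method, keepdims, weights)
    return _ureduce(a,
                    func=_quantile_ureduce_func,
    ...<5 lines>...
                    overwrite_input=overwrite_input,
                    method=method)
    r = func(a, **kwargs)
    result = _quantile(arr,
                       quantiles=q,
    ...<2 lines>...
                       out=out,
                       weights=wgt)
    slices_having_nans = np.isnan(arr[-1, ...])
                                  ~~~^^^^^^^^^
IndexError: index -1 is out of bounds for axis 0 with size 0
```

View pics/s2.png

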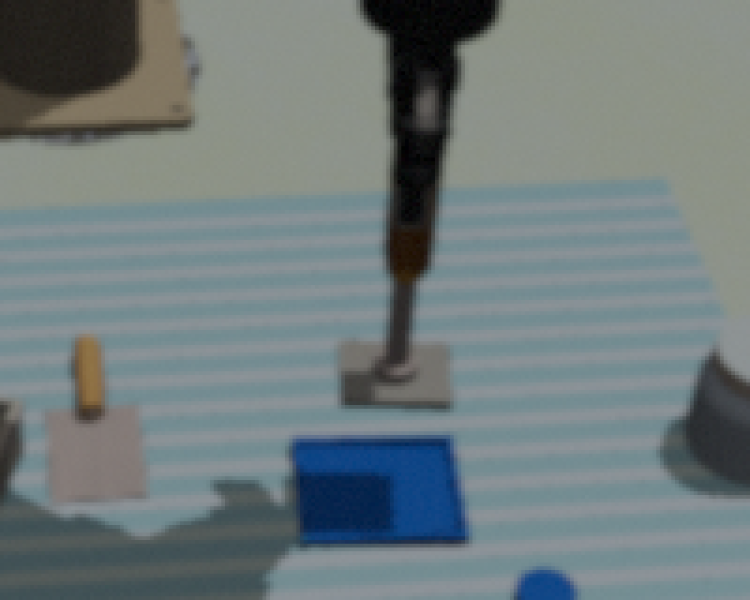

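```bash
python3 - <<'E'
from h import *
d=np.load('s2.npy');P=cloud('scene',d).reshape(-1,3)
g=P[np.all((P>[470,130,97])&(P<[600,260,116]),1)]
print(len(g),np.percentile(g,[2,50,98],0).round(1),cv2.minAreaRect(g[:,:2].astype(np.float32)))
A=np.c_[g[:,:2]-g[:,:2].mean(0),np.ones(len(g))];print(np.linalg.lstsq(A,g[:,2],rcond=None)[0])
# compare: rest in same view
im=cv2.imread('pics/s2f.png');hsv=cv2.cvtColor(im,cv2.COLOR_BGR2HSV);m=((hsv[...,0]>100)&(hsv[...,0]<128)&(hsv[...,1]>130))
m[:,:320]=0;m[:,380:]=0;m[260:]=0;m[:220]=0
f,cx,cy,R,t=cam('scene');v,u=np.nonzero(m)
r=np.c_[(u-cx)/f,(v-cy)/f,np.ones(len(u))]@R;o=-R.T@t;w=o+r*((8-o[2])/r[:,2])[:,None]
print('rest',len(w),cv2.minAreaRect(w[:,:2].astype(np.float32)))
# tray rim from scene
g=P[np.all((P>[380,-320,43])&(P<[620,-30,54]),1)];print('rim',cv2.minAreaRect(g[:,:2].astype(np.float32)))
E
```

```text
468 [[500.8 157.  100.3]
 [537.3 187.5 106.4]
 [557.7 225.4 115.2]] ((528.150390625, 192.2194366455078), (68.9190444946289, 59.59857940673828), 81.6227798461914)
[-3.44350942e-02  6.03826120e-03  1.06686889e+02]
rest 1197 ((534.9901733398438, 188.5085906982422), (109.55809020996094, 94.29705047607422), 85.1633071899414)
rim ((501.0671691894531, -159.07254028320312), (203.8218536376953, 137.14764404296875), 71.40699768066406)
```

```bash
python3 -m jog '[[[-2,-15,0,0,0,-0.01],[-6,-45,0,0,0,-0.03],[-11,-85,0,0,0,-0.05],[-17,-125,0,0,0,-0.08],[-23,-165,0,0,0,-0.11],[-28,-205,0,0,0,-0.14],[-33,-245,0,0,0,-0.165],[-37,-275,-10,0,0,-0.183],[-39,-286,-22,0,0,-0.183],[-39,-289,-30,0,0,-0.183],[-39,-289,-35,0,0,-0.183],[-39,-289,-35,0,0,-0.183],[-39,-289,-35,0,0,-0.183]]]' && python3 - <<'E'
from h import *
s=robot.get_state();print(s['wrist_force'],s['ee_pos'])
im,d=robot.read_camera('scene'); np.save('s3.npy',d);c=im[150:280,150:350]; 
im2,d2=robot.read_camera('top');c2=im2[240:390,360:560]
o=np.zeros((600,760,3),np.uint8);a=cv2.resize(c,(460,299),interpolation=3);b=cv2.resize(c2,(400,300),interpolation=3);o[:299,:460]=a;o[300:,:400]=b
cv2.imwrite('pics/s3.png',o)
P=cloud('scene',d).reshape(-1,3);z=s['ee_pos'][2]-132.3+8;e=s['ee_pos']
g=P[np.all((P>[e[0]-60,e[1]-60,z-6])&(P<[e[0]+60,e[1]+60,z+8]),1)];print(len(g),z,cv2.minAreaRect(g[:,:2].astype(np.float32)))
E
```

```text
clock: 7.65
ee_pos: [489.8, -96.5, 196.4]
tool_rot: [0.113, 0.698, -0.112, 0.698]
wrist_force: [0.4, 0.0, -5.0]
opening: 0.314
[ 0.35138404  0.00735691 -4.98541356] [489.81499187 -96.52755847 196.42068751]
439 72.12068750661794 ((491.0067443847656, -94.69547271728516), (71.3196792602539, 60.33014678955078), 71.30338287353516)
```

View pics/s3.png

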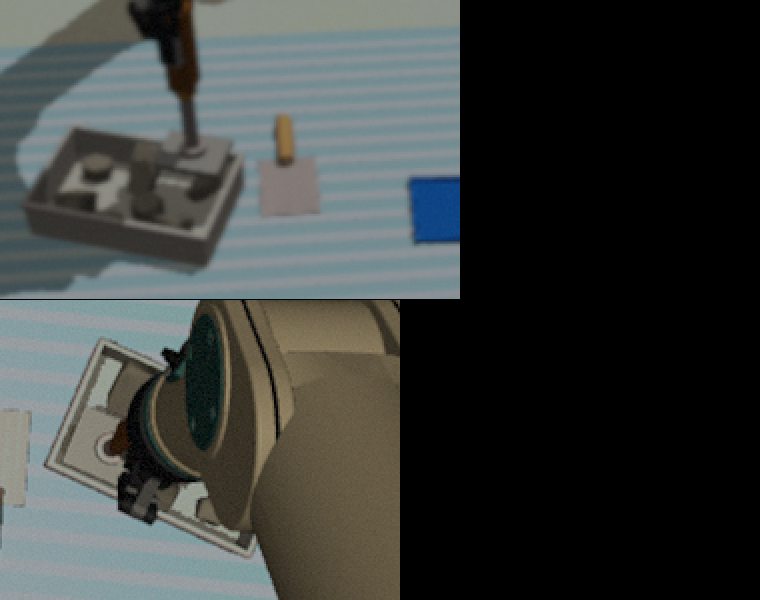

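```bash
python3 -m jog '[[[-0.6,-2,-5,0,0,0],[-0.6,-2,-10,0,0,0],[-0.6,-2,-12,0,0,0],[-0.6,-2,-14,0,0,0],[-0.6,-2,-16,0,0,0],[-0.6,-2,-17,0,0,0]]]'; python3 -m jog '[[[0,0,-1,0,0,0],[0,0,-2,0,0,0],[0,0,-3,0,0,0]]]'
```

```text
clock: 8.35
ee_pos: [488.7, -100.1, 179.1]
tool_rot: [0.114, 0.698, -0.114, 0.698]
wrist_force: [-0.2, -0.3, -4.2]
opening: 0.319
clock: 8.65
ee_pos: [488.8, -100.2, 176.3]
tool_rot: [0.114, 0.698, -0.114, 0.698]
wrist_force: [-0.5, -0.2, -4.7]
opening: 0.316
```

```bash
python3 -m jog '[[[0,0,-1.5,0,0,0],[0,0,-3,0,0,0],[0,0,-4.5,0,0,0],[0,0,-6,0,0,0]]]'; python3 -m jog '[[[0,0,-1.5,0,0,0],[0,0,-3,0,0,0],[0,0,-4.5,0,0,0],[0,0,-6,0,0,0]]]'
```

```text
clock: 9.05
ee_pos: [488.7, -100.2, 170.2]
tool_rot: [0.114, 0.698, -0.114, 0.698]
wrist_force: [0.4, -0.2, -4.7]
opening: 0.314
clock: 9.45
ee_pos: [488.8, -100.2, 164.2]
tool_rot: [0.114, 0.698, -0.114, 0.698]
wrist_force: [0.3, -0.3, -5.0]
opening: 0.314
```

```bash
python3 -m jog '[[[0,0,-1,0,0,0],[0,0,-2,0,0,0],[0,0,-3,0,0,0],[0,0,-4,0,0,0]]]'; python3 -m jog '[[[0,0,-0.7,0,0,0],[0,0,-1.4,0,0,0],[0,0,-2,0,0,0]]]';python3 - <<'E'
from h import *
im,d=robot.read_camera('scene'); c=im[190:280,150:270]; cv2.imwrite('pics/s4.png',cv2.resize(c,(800,600),interpolation=3))
E
```

```text
clock: 9.85
ee_pos: [488.8, -100.1, 160.3]
tool_rot: [0.114, 0.698, -0.114, 0.698]
wrist_force: [0.3, 0.4, -4.0]
opening: 0.318
clock: 10.15
ee_pos: [488.7, -100.2, 158.2]
tool_rot: [0.114, 0.698, -0.114, 0.698]
wrist_force: [-0.1, -0.0, -4.0]
opening: 0.32
```

View pics/s4.png

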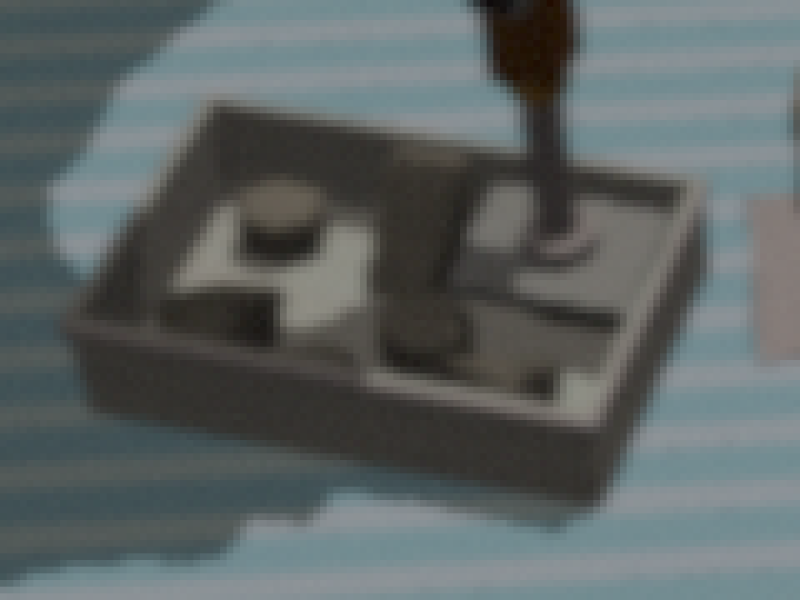

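```bash
python3 -m jog '[[[0,0,5,0,0,0],[0,0,20,0,0,0],[0,0,33,0,0,0],[0,0,37,0,0,0],[-3,-10,37,0,0,0],[-9,-32,37,0,0,0],[-13,-47,37,0,0,0],[-14.6,-52,37,0,0,0],[-14.6,-52,32,0,0,0],[-14.6,-52,28,0,0,0],[-14.6,-52,26,0,0,0],[-14.6,-52,24,0,0,0],[-14.6,-52,22.5,0,0,0],[-14.6,-52,21,0,0,0]]]';python3 -m jog '[[[0,0,-1.5,0,0,0],[0,0,-3,0,0,0],[0,0,-4.5,0,0,0],[0,0,-6,0,0,0]]]'; python3 -m jog '[[[0,0,-1.5,0,0,0],[0,0,-3,0,0,0],[0,0,-4.5,0,0,0],[0,0,-6,0,0,0]]]'
```

```text
clock: 11.6
ee_pos: [474.3, -151.9, 179.2]
tool_rot: [0.114, 0.698, -0.113, 0.698]
wrist_force: [-0.9, 1.0, -3.6]
opening: 0.316
clock: 12.0
ee_pos: [474.2, -152.2, 173.2]
tool_rot: [0.114, 0.698, -0.114, 0.698]
wrist_force: [-0.2, -0.0, -4.8]
opening: 0.318
clock: 12.4
ee_pos: [474.2, -152.2, 167.2]
tool_rot: [0.114, 0.698, -0.114, 0.698]
wrist_force: [0.4, -0.1, -5.2]
opening: 0.319
```

Sole at about 35 mm; go on down to about 27.

```bash
python3 -m jog '[[[0,0,-1.2,0,0,0],[0,0,-2.4,0,0,0],[0,0,-3.6,0,0,0]]]'; python3 -m jog '[[[0,0,-1,0,0,0],[0,0,-2,0,0,0],[0,0,-3,0,0,0]]]';  python3 -m jog '[[[0,0,-0.7,0,0,0],[0,0,-1.4,0,0,0],[0,0,-2,0,0,0]]]'
```

```text
clock: 12.7
ee_pos: [474.2, -152.2, 163.6]
tool_rot: [0.114, 0.698, -0.114, 0.698]
wrist_force: [0.5, 1.0, -4.4]
opening: 0.316
clock: 13.0
ee_pos: [474.2, -152.2, 161.5]
tool_rot: [0.114, 0.698, -0.114, 0.698]
wrist_force: [-3.4, 0.3, 10.9]
opening: 0.314
clock: 13.3
ee_pos: [474.2, -152.3, 160.7]
tool_rot: [0.113, 0.698, -0.114, 0.698]
wrist_force: [-5.4, 0.4, 21.1]
opening: 0.316
```

```bash
python3 -m jog '[[[0,0,3,0,0,0],[0,0,12,0,0,0],[0,0,25,0,0,0.05],[0,0,35,0,0,0.15],[5,4,38,0,0,0.28],[11,7,38,0,0,0.41],[17,11,38,0,0,0.54],[23,15,38,0,0,0.67],[29,19,38,0,0,0.8],[35,23,38,0,0,0.93],[41,27,38,0,0,1.06],[47,31,38,0,0,1.19],[53,35,38,0,0,1.32],[60,40,38,0,0,1.45],[66,44,38,0,0,1.55],[66.8,44.4,38,0,0,1.571],[66.8,44.4,36,0,0,1.571],[66.8,44.4,36,0,0,1.571]]]'; python3 - <<'E'
from h import *
s=robot.get_state();print(s['wrist_force'],s['joint_positions'].round(2))
im,d=robot.read_camera('scene'); c=im[190:280,150:270]; cv2.imwrite('pics/s5.png',cv2.resize(c,(800,600),interpolation=3))
P=cloud('scene',d).reshape(-1,3);z=s['ee_pos'][2]-132.3+8;e=s['ee_pos']
g=P[np.all((P>[e[0]-60,e[1]-60,z-5])&(P<[e[0]+60,e[1]+60,z+8]),1)];r=cv2.minAreaRect(g[:,:2].astype(np.float32));print(len(g),z,r,tray(np.array([*r[0],0])))
E
```

```text
clock: 15.1
ee_pos: [540.1, -108.4, 194.3]
tool_rot: [-0.412, 0.575, 0.413, 0.574]
wrist_force: [0.0, -0.2, -5.0]
opening: 0.314
[ 0.01002041 -0.19942479 -5.02922843] [ 0.61  0.62 -0.72  1.82  0.52  0.89  0.89]
440 69.98331239087665 ((537.5748291015625, -108.4714584350586), (57.157962799072266, 75.13248443603516), 72.62104034423828) [19.56987861 58.69269096  0.        ]
```

View pics/s5.png

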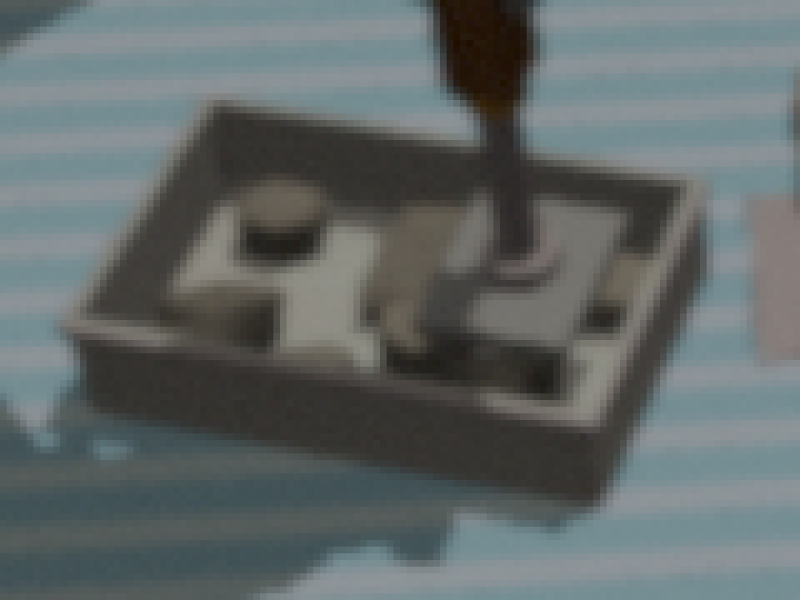

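```bash
python3 -m jog '[[[0,1,-4,0,0,0],[0,1,-8,0,0,0],[0,1,-10,0,0,0],[0,1,-12,0,0,0],[0,1,-13.5,0,0,0],[0,1,-15,0,0,0]]]';python3 -m jog '[[[0,0,-1.5,0,0,0],[0,0,-3,0,0,0],[0,0,-4.5,0,0,0],[0,0,-6,0,0,0]]]'; python3 -m jog '[[[0,0,-1.5,0,0,0],[0,0,-3,0,0,0],[0,0,-4.5,0,0,0],[0,0,-6,0,0,0]]]'; python3 -m jog '[[[0,0,-1.2,0,0,0],[0,0,-2.4,0,0,0],[0,0,-3.6,0,0,0]]]'
```

```text
clock: 15.75
ee_pos: [541.0, -106.8, 179.6]
tool_rot: [-0.413, 0.574, 0.413, 0.574]
wrist_force: [-0.0, 0.3, -4.7]
opening: 0.317
clock: 16.15
ee_pos: [540.9, -106.8, 173.6]
tool_rot: [-0.413, 0.574, 0.413, 0.574]
wrist_force: [0.0, 0.5, -5.1]
opening: 0.313
clock: 16.55
ee_pos: [540.9, -106.7, 167.6]
tool_rot: [-0.413, 0.574, 0.413, 0.574]
wrist_force: [0.2, -0.6, -4.1]
opening: 0.317
clock: 16.85
ee_pos: [541.0, -106.8, 164.0]
tool_rot: [-0.413, 0.574, 0.413, 0.574]
wrist_force: [0.1, -0.1, -4.3]
opening: 0.316
```

```bash
python3 -m jog '[[[0,0,-1,0,0,0],[0,0,-2,0,0,0],[0,0,-3,0,0,0]]]'; python3 -m jog '[[[0,0,-0.7,0,0,0],[0,0,-1.4,0,0,0],[0,0,-2,0,0,0]]]'
```

```text
clock: 17.15
ee_pos: [541.0, -106.8, 161.1]
tool_rot: [-0.413, 0.574, 0.413, 0.574]
wrist_force: [-0.6, -0.5, -3.8]
opening: 0.317
clock: 17.45
ee_pos: [540.9, -106.7, 159.1]
tool_rot: [-0.413, 0.574, 0.413, 0.574]
wrist_force: [0.2, 0.2, -4.5]
opening: 0.317
```

```bash
python3 -m jog '[[[0,0,8,0,0,0],[0,0,25,0,0,0],[0,0,36,0,0,0],[0,0,38,0,0,0],[-4,-12,38,0,0,0],[-11,-33,38,0,0,0],[-20,-58,38,0,0,0],[-29,-85,38,0,0,0],[-36,-106,38,0,0,0],[-39.5,-116,38,0,0,0],[-39.5,-116,32,0,0,0],[-39.5,-116,28,0,0,0],[-39.5,-116,26,0,0,0],[-39.5,-116,24,0,0,0],[-39.5,-116,22,0,0,0],[-39.5,-116,20,0,0,0]]]';python3 -m jog '[[[0,0,-1.5,0,0,0],[0,0,-3,0,0,0],[0,0,-4.5,0,0,0],[0,0,-6,0,0,0]]]'; python3 -m jog '[[[0,0,-1.5,0,0,0],[0,0,-3,0,0,0],[0,0,-4.5,0,0,0],[0,0,-6,0,0,0]]]'; python3 -m jog '[[[0,0,-1.2,0,0,0],[0,0,-2.4,0,0,0],[0,0,-3.6,0,0,0]]]'
```

```text
clock: 19.05
ee_pos: [501.7, -222.2, 179.0]
tool_rot: [-0.413, 0.574, 0.413, 0.574]
wrist_force: [-0.1, -0.1, -3.3]
opening: 0.314
clock: 19.45
ee_pos: [501.5, -222.8, 173.0]
tool_rot: [-0.413, 0.574, 0.413, 0.574]
wrist_force: [0.1, -0.5, -4.5]
opening: 0.314
clock: 19.85
ee_pos: [501.4, -222.8, 167.0]
tool_rot: [-0.413, 0.574, 0.413, 0.574]
wrist_force: [-1.4, 0.4, -4.8]
opening: 0.319
clock: 20.15
ee_pos: [501.5, -222.8, 163.4]
tool_rot: [-0.413, 0.574, 0.413, 0.574]
wrist_force: [-0.4, -0.0, -4.2]
opening: 0.317
```

```bash
python3 -m jog '[[[0,0,-1,0,0,0],[0,0,-2,0,0,0],[0,0,-3,0,0,0]]]'; python3 -m jog '[[[0,0,-0.7,0,0,0],[0,0,-1.4,0,0,0],[0,0,-2,0,0,0]]]'; python3 - <<'E'
from h import *
d=np.load('t2.npy'); p=tray(cloud('top',d).reshape(-1,3)); q=p[(abs(p[:,0])<66)&(abs(p[:,1])<101)&(p[:,2]>60)];print(len(q))
E
```

```text
clock: 20.45
ee_pos: [501.5, -222.8, 160.5]
tool_rot: [-0.413, 0.574, 0.413, 0.574]
wrist_force: [0.3, 0.1, -1.3]
opening: 0.316
clock: 20.75
ee_pos: [501.9, -222.6, 160.0]
tool_rot: [-0.414, 0.574, 0.413, 0.574]
wrist_force: [-2.9, -0.0, 13.5]
opening: 0.316
0
```

```bash
python3 -m jog '[[[0,0,4,0,0,0],[0,0,18,0,0,0],[0,0,36,0,0,0],[0,0,46,0,0,0],[2,25,50,0,0,0],[4,65,50,0,0,0],[8,110,50,0,0,0],[11,155,50,0,0,0],[15,200,50,0,0,0],[18,245,50,0,0,0],[21,285,50,0,0,0],[24,310,50,0,0,0],[24,315,50,0,0,0],[24,315,50,0,0,0]]]'; python3 - <<'E'
from h import *
im,d=robot.read_camera('top'); np.save('t6.npy',d); hmap(d)
o=cv2.resize(im[260:380,380:520],(700,600),interpolation=3);cv2.imwrite('pics/t6.png',o)
E
```

```text
clock: 22.15
ee_pos: [525.3, 93.3, 208.8]
tool_rot: [-0.414, 0.573, 0.414, 0.573]
wrist_force: [-0.1, -0.2, -4.8]
opening: 0.313
rows x from +65 (far) down, cols y from +95 (left) to -95
       95  85  75  65  55  45  35  25  15   5  -5 -15 -25 -35 -45 -55 -65 -75 -85 -95
  65:  -1  -1  46  47  48  47  47  46  46  46  46  46  46  47  46  46  47  46  46  46
  55:  -1  -1  -1  -1  44  42  34  44  32  34  35  28  23  31  23  26  21  12  16  43
  45:  -1  -1  -1  -1  -1  -1  -1  -1  -1  -1  21  22  20  18  24  23  23  20   2  46
  35:  -1  -1  -1  -1  -1  -1  -1  -1  -1  -1  -1  -1  20  21  24  24  23  21   3  45
  25:  -1  -1  -1  -1  -1  -1  -1  -1  -1  -1  -1  -1  -1  -1  -1  26  25  21   4  45
  15:  -1  -1  -1  -1  -1  -1  -1  -1  -1  -1  -1  -1  -1  -1  -1  -1  -1  -1  -1  47
   5:  -1  -1  -1  -1  -1  -1  -1  -1  -1  -1  -1  -1  -1  -1  -1  -1  -1  -1  -1  47
  -5:  -1  -1  -1  -1  -1  -1  -1  -1  -1  -1  -1  -1  -1  -1  -1  -1  -1  -1  -1  -1
 -15:  -1  -1  -1  -1  -1  -1  -1  -1  -1  -1  -1  -1  -1  -1  -1  -1  -1  -1  -1  -1
 -25:  -1  -1  -1  -1  -1  -1  -1  -1  -1  -1  -1  -1  -1  -1  -1  -1  -1  -1  -1  -1
 -35:  -1  -1  -1  -1  -1  -1  -1  -1  -1  -1  -1  -1  -1  -1  -1  -1  -1  -1  -1  -1
 -45:  -1  -1  -1  -1  -1  -1  -1  -1  -1  -1  -1  -1  -1  -1  -1  -1  -1  -1  -1  -1
 -55:  -1  -1  -1  -1  -1  -1  -1  -1  -1  -1  -1  -1  -1  -1  -1  -1  -1  -1  -1  -1
 -65:  -1  -1  -1  -1  -1  -1  -1  -1  -1  -1  -1  -1  -1  -1  -1  -1  -1  -1  -1  -1
```

View pics/t6.png

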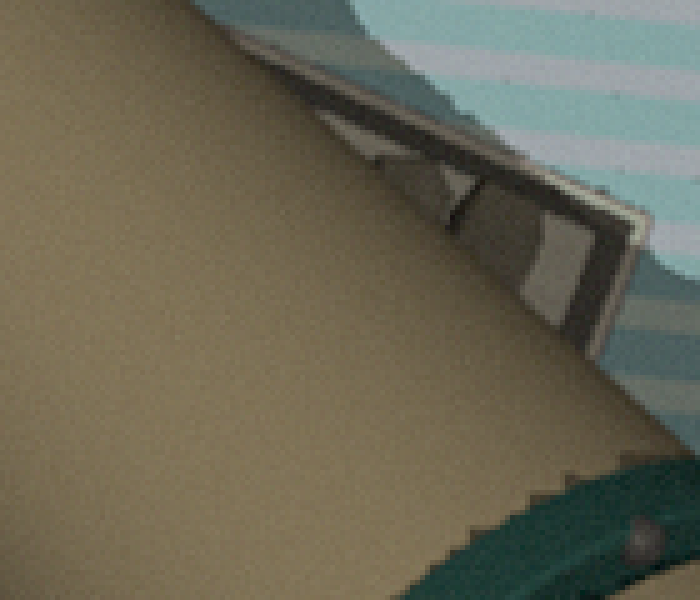

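```bash
python3 -m jog '[[[0,10,0,0,0,-0.13],[0,20,0,0,0,-0.26],[0,30,0,0,0,-0.39],[0,40,0,0,0,-0.52],[0,50,0,0,0,-0.65],[0,60,0,0,0,-0.78],[0,70,0,0,0,-0.91],[0,80,0,0,0,-1.04],[0,90,0,0,0,-1.17],[0,95,0,0,0,-1.3],[0,95,0,0,0,-1.43],[0,95,0,0,0,-1.571]]]'; python3 - <<'E'
from h import *
im,d=robot.read_camera('top'); np.save('t7.npy',d); hmap(d)
o=cv2.resize(im[260:380,380:520],(700,600),interpolation=3);cv2.imwrite('pics/t7.png',o)
E
```

```text
clock: 23.4
ee_pos: [525.6, 185.1, 208.4]
tool_rot: [0.116, 0.698, -0.117, 0.697]
wrist_force: [-0.3, -0.1, -4.0]
opening: 0.315
rows x from +65 (far) down, cols y from +95 (left) to -95
       95  85  75  65  55  45  35  25  15   5  -5 -15 -25 -35 -45 -55 -65 -75 -85 -95
  65:  46  46  46  47  48  47  47  46  47  46  47  46  46  47  47  47  47  46  46  47
  55:  47  38  24  33  23  33  21  32  14  11  22  21  21  31  23  27  25  33  14  46
  45:  47   3   5  21  20  18   3   2   2   2  19  21  19  19  23  23  22  20   3  45
  35:  47   2   5  20  20  19   6   3  26   4  19  22  22  20  24  24  23  19   2  45
  25:  47   3   3  20  19  18  17  28  32  32  14  17  19  12  26  26  24   8   3  46
  15:  46   3   3  19  19  18  14  29  31  32  21   5   3   4  27  27  26   2   3  45
   5:  46   3   3  18  19  18   2  28  30  30   3   4   2   3  26  26  25   3   2  45
  -5:  47   3   3   2   3   2   3   6  24  21  21  19   3   2   4   3   2   3   3  47
 -15:  47   3  17  19  16   5   2   4   3  21  21  21   3   3   3   3   3   3   2  45
 -25:  46  21  21  20  20  20  18   3   6  20  21  19   3   2   4  22  25  26   2  46
 -35:  47  20  20  20  20  20  17   4  11  21  20  19  14   2  20  25  26  26   3  45
 -45:  46  18  18  18  18  18  14   3   9  20  20  18   2   3   8  25  25  23   2  45
 -55:  48   3   4   3   4   3   5   4   5  21  19  20   3   4   3   4   4   3   4  46
 -65:  47  47  47  47  47  47  47  47  47  46  47  47  48  47  47  46  47  46  48  47
```

View pics/t7.png

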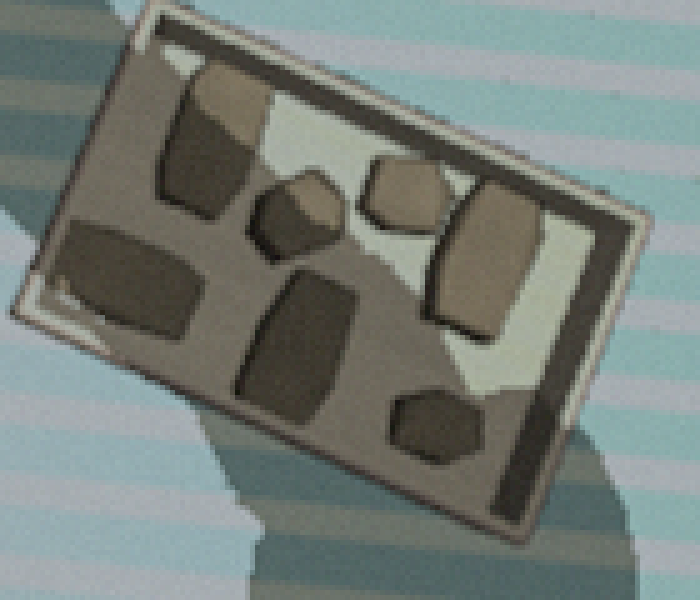

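```bash
python3 -m jog '[[[0,-10,0,0,0,0.13],[0,-33,0,0,0,0.26],[0,-57,0,0,0,0.39],[0,-81,0,0,0,0.52],[0,-105,0,0,0,0.65],[0,-130,0,0,0,0.78],[0,-155,0,0,0,0.91],[0,-180,0,0,0,1.04],[0,-205,0,0,0,1.17],[0,-235,0,0,0,1.3],[1,-265,0,0,0,1.43],[1.5,-282,0,0,0,1.571],[1.5,-284.5,-10,0,0,1.571],[1.5,-284.5,-10,0,0,1.571]]]'; python3 -m jog '[[[0,0,-6,0,0,0],[0,0,-16,0,0,0],[0,0,-26,0,0,0],[0,0,-34,0,0,0],[0,0,-38,0,0,0],[0,0,-40,0,0,0]]]'
```

```text
clock: 24.85
ee_pos: [525.3, -98.9, 197.0]
tool_rot: [-0.411, 0.576, 0.413, 0.574]
wrist_force: [-0.7, 0.9, -5.6]
opening: 0.314
clock: 25.45
ee_pos: [526.7, -97.0, 157.8]
tool_rot: [-0.413, 0.574, 0.414, 0.574]
wrist_force: [0.0, -0.4, -4.2]
opening: 0.316
```

```bash
python3 -m jog '[[[-0.5,-1.5,0,0,0,0],[-1,-3,0,0,0,0],[-1,-3,-1,0,0,0],[-1,-3,-2,0,0,0]]]'; python3 -m jog '[[[0,0,-0.6,0,0,0],[0,0,-1.2,0,0,0],[0,0,-1.2,0,0,0]]]'; python3 -m jog '[[[0,0,-0.6,0,0,0],[0,0,-1.2,0,0,0],[0,0,-1.2,0,0,0]]]'
```

```text
clock: 25.85
ee_pos: [526.1, -100.5, 156.7]
tool_rot: [-0.413, 0.574, 0.413, 0.574]
wrist_force: [-0.4, -0.4, -4.2]
opening: 0.321
clock: 26.15
ee_pos: [525.9, -100.2, 155.3]
tool_rot: [-0.413, 0.574, 0.413, 0.574]
wrist_force: [-0.9, 0.1, -5.2]
opening: 0.32
clock: 26.45
ee_pos: [525.9, -100.3, 154.0]
tool_rot: [-0.413, 0.574, 0.413, 0.574]
wrist_force: [-0.4, 0.1, -3.3]
opening: 0.315
```

```bash
python3 -m jog '[[[0,0,-0.6,0,0,0],[0,0,-1.2,0,0,0],[0,0,-1.2,0,0,0]]]'; python3 -m jog '[[[0,0,-0.5,0,0,0],[0,0,-1,0,0,0],[0,0,-1,0,0,0]]]'
```

```text
clock: 26.75
ee_pos: [526.6, -100.3, 153.6]
tool_rot: [-0.414, 0.574, 0.413, 0.574]
wrist_force: [-1.0, -0.3, 3.5]
opening: 0.316
clock: 27.05
ee_pos: [527.2, -100.4, 153.4]
tool_rot: [-0.414, 0.573, 0.412, 0.574]
wrist_force: [-0.7, -0.9, 11.4]
opening: 0.321
```

```bash
python3 -m jog '[[[0,0,0.1,0,0,0],[0,0,0.1,0,0,0],[0,0,0.1,0,0,0],[0,0,0.1,0,0,0],[0,0,0.1,0,0,0],[0,0,0.1,0,0,0],[0,0,0.1,0,0,0]]]'; python3 - <<'E'
from h import *
s=robot.get_state();x=Ro.from_quat(s['tool_rot']).as_matrix()[:,0];print(x,np.degrees(np.arccos(-x[2])),s['wrist_force'],s['moment'])
E
python3 -m jog '[[[0,0,0,0,0,0],[0,0,0,0,0,0],[0,0,0,0,0,0],[0,0,0,0,0,0],[0,0,0,0,0,0],[0,0,0,0,0,0],[0,0,0,0,0,0]]]'
```

```text
clock: 27.75
ee_pos: [527.1, -100.4, 153.5]
tool_rot: [-0.414, 0.573, 0.412, 0.574]
wrist_force: [-0.8, -0.7, 10.5]
opening: 0.319
[ 2.67033152e-03 -9.65073249e-04 -9.99995969e-01] 0.1626842854672535 [-0.84657214 -0.70069214 10.51298928] [-0.02661952  0.49314777  0.06868676]
clock: 28.45
ee_pos: [527.2, -100.4, 153.5]
tool_rot: [-0.414, 0.573, 0.412, 0.574]
wrist_force: [-1.1, -1.0, 9.8]
opening: 0.316
```

```bash
python3 -m jog '[[[0,0,2,0,0,0],[0,0,10,0,0,0],[0,0,25,0,0,0],[0,0,36,0,0,0],[-6,-14,36,0,0,0],[-20,-43,36,0,0,0],[-36,-78,36,0,0,0],[-47,-104,36,0,0,0],[-51.4,-113.5,36,0,0,0],[-51.4,-113.5,34,0,0,0],[-51.4,-113.5,25,0,0,0],[-51.4,-113.5,16,0,0,0],[-51.4,-113.5,12,0,0,0],[-51.4,-113.5,10.5,0,0,0],[-51.4,-113.5,10,0,0,0]]]'; python3 -m jog '[[[0,0,-0.6,0,0,0],[0,0,-1.2,0,0,0],[0,0,-1.2,0,0,0]]]'
```

```text
clock: 29.95
ee_pos: [474.7, -213.1, 161.7]
tool_rot: [-0.413, 0.574, 0.414, 0.574]
wrist_force: [-0.3, -0.2, -4.4]
opening: 0.32
clock: 30.25
ee_pos: [474.6, -213.8, 160.9]
tool_rot: [-0.413, 0.574, 0.413, 0.574]
wrist_force: [-0.6, -0.4, -4.4]
opening: 0.319
```

```bash
python3 -m jog '[[[0,0,-0.5,0,0,0],[0,0,-1,0,0,0],[0,0,-1,0,0,0]]]'; python3 -m jog '[[[0,0,-0.5,0,0,0],[0,0,-1,0,0,0],[0,0,-1,0,0,0]]]'
```

```text
clock: 30.55
ee_pos: [474.7, -213.8, 160.3]
tool_rot: [-0.413, 0.574, 0.413, 0.574]
wrist_force: [-1.9, 0.1, 1.7]
opening: 0.316
clock: 30.85
ee_pos: [474.9, -213.7, 160.1]
tool_rot: [-0.414, 0.574, 0.413, 0.574]
wrist_force: [-3.7, 0.7, 10.9]
opening: 0.317
```

```bash
python3 -m jog '[[[0,0,0.1,0,0,0],[0,0,0.1,0,0,0],[0,0,0.1,0,0,0],[0,0,0.1,0,0,0],[0,0,0.1,0,0,0],[0,0,0.1,0,0,0],[0,0,0.1,0,0,0]]]'; python3 - <<'E'
from h import *
s=robot.get_state();x=Ro.from_quat(s['tool_rot']).as_matrix()[:,0];print(np.degrees(np.arccos(-x[2])),s['wrist_force'],s['moment'])
E
python3 -m jog '[[[0,0,0,0,0,0],[0,0,0,0,0,0],[0,0,0,0,0,0],[0,0,0,0,0,0],[0,0,0,0,0,0],[0,0,0,0,0,0],[0,0,0,0,0,0],[0,0,0,0,0,0]]]'
```

```text
clock: 31.55
ee_pos: [474.8, -213.7, 160.1]
tool_rot: [-0.414, 0.574, 0.413, 0.574]
wrist_force: [-2.1, 1.7, 9.4]
opening: 0.318
0.06403340177760374 [-2.0794382   1.71495766  9.36587187] [0.35735712 0.86732051 0.06801322]
clock: 32.35
ee_pos: [474.8, -213.7, 160.1]
tool_rot: [-0.414, 0.574, 0.413, 0.574]
wrist_force: [-4.0, 0.4, 11.0]
opening: 0.319
```

```bash
python3 -m jog '[[[0,0,2,0,0,0],[0,0,12,0,0,0],[0,0,30,0,0,0],[0,0,48,0,0,0],[4,25,58,0,0,-0.08],[10,65,60,0,0,-0.2],[16,105,60,0,0,-0.33],[22,145,60,0,0,-0.46],[28,187,60,0,0,-0.59],[34,229,60,0,0,-0.72],[40,270,60,0,0,-0.85],[46,312,60,0,0,-0.98],[52,354,60,0,0,-1.11],[57,387,60,0,0,-1.24],[58.4,400.5,60,0,0,-1.312],[58.4,400.5,60,0,0,-1.312],[58.4,400.5,60,0,0,-1.312],[58.4,400.5,60,0,0,-1.312]]]'; python3 - <<'E'
from h import *
s=robot.get_state()
im,d=robot.read_camera('scene'); c=im[140:260,290:420]; cv2.imwrite('pics/s8.png',cv2.resize(c,(650,600),interpolation=3))
P=cloud('scene',d).reshape(-1,3);e=s['ee_pos'];z=e[2]-132.3+8
g=P[np.all((P>[e[0]-60,e[1]-60,z-6])&(P<[e[0]+60,e[1]+60,z+8]),1)];print(len(g),z,np.median(g[:,2]),cv2.minAreaRect(g[:,:2].astype(np.float32)))
A=np.c_[g[:,:2]-g[:,:2].mean(0),np.ones(len(g))];print(np.linalg.lstsq(A,g[:,2],rcond=None)[0])
im,d=robot.read_camera('top');np.save('t8.npy',d);hmap(d)
E
```

```text
clock: 34.15
ee_pos: [532.9, 184.6, 218.7]
tool_rot: [0.022, 0.707, -0.024, 0.706]
wrist_force: [0.4, 0.8, -4.9]
opening: 0.314
441 94.3577112385249 94.51187590099465 ((533.3139038085938, 185.2007598876953), (69.74703979492188, 60.013458251953125), 87.04097747802734)
[-5.46632861e-03  6.70945463e-04  9.45839115e+01]
rows x from +65 (far) down, cols y from +95 (left) to -95
       95  85  75  65  55  45  35  25  15   5  -5 -15 -25 -35 -45 -55 -65 -75 -85 -95
  65:  47  46  46  46  46  47  46  47  47  47  46  46  46  47  46  47  47  46  47  47
  55:  46  16  15  24  21  32  19  32  31  27  14  30  37  31  22  23  28  38   6  45
  45:  48   3   7  20  19  18   6   3   3   3  19  20  20  20  23  24  22  18   2  44
  35:  48   3   5  20  20  19  13   3  27   2  20  22  21  20  25  23  23  12   2  45
  25:  47   3   4  20  19  18  16  30  32  31   8  18  18  14  25  25  25   6   3  46
  15:  47   2   4  19  19  18  13  29  31  31  27   3   2   4  26  26  26   3   2  44
   5:  47   2   3  17  18  17   3  29  31  29   3   4   4   3  27  26  26   2   3  46
  -5:  46   3   3   2   3   3   2   4  23  21  21  21   3   3   3   4   2   4   2  45
 -15:  46   3  18  17  17   8   2   3   2  22  21  20   2   3   3   3   3   3   4  46
 -25:  47  21  21  20  21  21  17   3   5  21  21  20   5   3   3  22  25  24   2  45
 -35:  46  20  20  20  20  19  18   3   6  20  21  20  11   4  20  25  26  25   2  45
 -45:  47  18  18  19  18  19  14   3   6  20  20  19   7   2  16  24  24  22   2  45
 -55:  46   4   3   2   3   3   3   3   3  20  20  20   3   4   3   2   3   2   2  47
 -65:  47  46  47  46  48  47  48  47  46  48  47  48  47  47  46  46  47  47  46  47
```

View pics/s8.png

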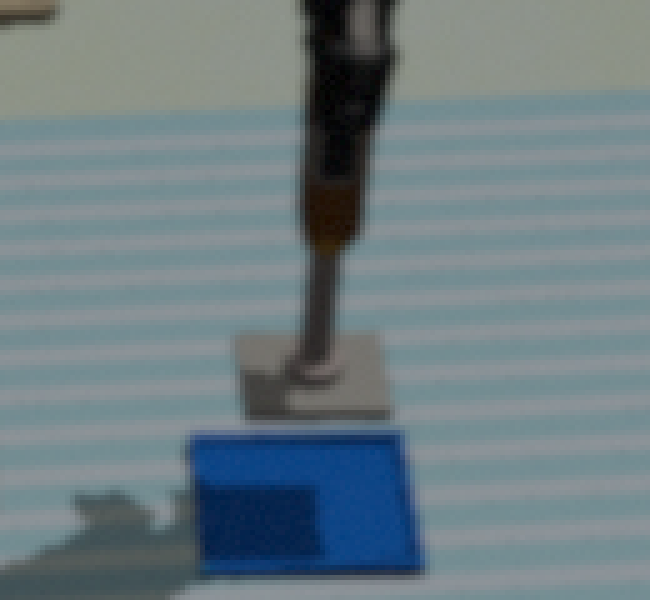

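```bash
python3 -m jog '[[[0,1,-10,0,0,0],[0,1,-25,0,0,0],[0,1,-40,0,0,0],[0,1,-55,0,0,0],[0,1,-67,0,0,0],[0,1,-74,0,0,0],[0,1,-77,0,0,0],[0,1,-79,0,0,0],[0,1,-80,0,0,0]]]'; python3 -m jog '[[[0,0,-0.7,0,0,0],[0,0,-1.4,0,0,0],[0,0,-1.4,0,0,0]]]'; python3 -m jog '[[[0,0,-0.7,0,0,0],[0,0,-1.4,0,0,0],[0,0,-1.4,0,0,0]]]'
```

```text
clock: 35.15
ee_pos: [533.3, 187.9, 139.2]
tool_rot: [0.023, 0.706, -0.022, 0.707]
wrist_force: [0.9, -0.4, -5.4]
opening: 0.317
clock: 35.45
ee_pos: [533.0, 187.8, 137.7]
tool_rot: [0.023, 0.707, -0.023, 0.707]
wrist_force: [0.7, -0.7, -4.5]
opening: 0.315
clock: 35.75
ee_pos: [533.2, 187.8, 136.8]
tool_rot: [0.023, 0.706, -0.023, 0.707]
wrist_force: [-0.7, -0.3, 2.8]
opening: 0.314
```

```bash
python3 -m jog '[[[0,0,0.7,0,0,0],[0,0,0.7,0,0,0],[0,0,0.7,0,0,0],[0,0,0.7,0,0,0],[0,0,0.7,0,0,0],[0,0,0.7,0,0,0],[0,0,0.7,0,0,0],[0,0,0.7,0,0,0],[0,0,0.7,0,0,0],[0,0,0.7,0,0,0]]]' 0; python3 -m jog '[[[0,0,5,0,0,0],[0,0,20,0,0,0],[0,0,40,0,0,0],[0,0,65,0,0,0],[0,0,90,0,0,0],[0,0,120,0,0,0],[0,0,130,0,0,0],[0,0,130,0,0,0],[0,0,130,0,0,0]]]'; python3 - <<'E'
from h import *
s=robot.get_state();print(s['opening'],s['wrist_force'])
im,d=robot.read_camera('scene'); cv2.imwrite('pics/s9f.png',im);c=np.ascontiguousarray(im[150:390,150:470]); cv2.imwrite('pics/s9.png',cv2.resize(c,(800,600),interpolation=3))
P=cloud('scene',d).reshape(-1,3)
g=P[np.all((P>[470,130,10])&(P<[600,250,16]),1)];print('sole',cv2.minAreaRect(g[:,:2].astype(np.float32)))
g=P[np.all((P>[480,140,190])&(P<[590,240,200]),1)];print('grip top',len(g),g.mean(0))
E
```

```text
clock: 36.75
ee_pos: [533.0, 187.7, 136.8]
tool_rot: [0.023, 0.707, -0.023, 0.707]
wrist_force: [-0.7, -1.3, 0.1]
opening: 1.001
clock: 37.65
ee_pos: [532.4, 187.3, 266.0]
tool_rot: [0.022, 0.707, -0.023, 0.706]
wrist_force: [0.2, 0.2, -0.6]
opening: 1.0
0.9995255008790525 [ 0.21868294  0.16760131 -0.58314249]
sole ((535.0853271484375, 187.459228515625), (109.34053039550781, 96.29420471191406), 85.59083557128906)
grip top 104 [536.1429532  188.64458064 194.17812884]
```

View pics/s9.png

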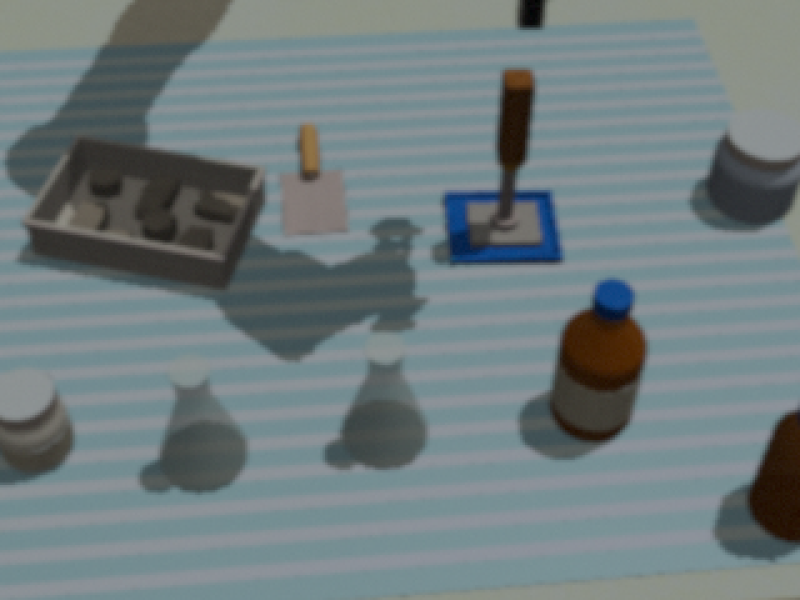

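Tamper stands upright, centred in the rest (crop 505,225); the pieces lie flat in the tray and the other things are in place.

```bash
python3 -c "
from workcell import robot
print(robot.sign_off())"
```

```text
the job is handed in; nothing more can be done
None
```

The job is done and handed in at about 38 s of the 72 s allowed.

- **Tamping:** I pressed all four leaning slabs down. The last height map, taken after bedding, shows all seven pieces flat in one layer, with tops at about 17–32 mm, below the 48 mm rim.
- **Bedding:** I pressed the left half first, then the right, each at about 14–16 N for over 1.5 s. The tool was within 0.2° of level both times.
- **Forces:** The highest contact force I read was about 26 N, against the 30 N limit, during the tamping on the near-wall slab, probably against a neighbouring lump. Forces are only read at the end of each move, so a short peak in between could have gone unseen. Both bedding presses bore off-centre, with moments of 0.5–0.9 N m.
- **Tamper and surroundings:** The tamper is back in its blue rest, upright and centred to within about 2 mm, with the gripper open and clear of it. The final picture shows the other things in place on the bench. I checked that by eye only.

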